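Sweep the lenses through the gate

TASK

Sweep the three small black-ringed lenses in the sorting tray through the narrow gate and fully into the slot behind it, one at a time: each must be in the slot before the next is brought up to the gate. Push them along the tray's floor with the fingertips, without lifting or tipping them, and leave the thumb screw, the clamp and the T-piece in the tray where they are.

Things in the scene. Friction and masses are not known exactly. Their poses are not given: they have to be found in the camera images.
- tray: flat sorting tray fixed to the bench, 231 x 210 mm, aluminium, floor top at z = 6 mm; grey walls 4 to 5 mm thick, tops at z = 13 mm. Origin under the middle of the gate at bench level; x points from the field through the gate along the slot, y left, z up. Field (open part where the lenses start): x -119 to 0 mm, y -101 to 101 mm. Behind the fence, each side of the slot, a bay (y 21 to 101 mm left, the same right).
- gate (a point): middle of the gate, on the floor, at the fence's field-side face (tray x = 0). The gate is a gap 34 mm wide (tray y -17 to 17 mm) in the fence (tray x 0 to 5 mm). On the field side short lips flare at 45 degrees out to about tray x = -13 mm, y = +-32 mm. The lenses stand 11 mm taller than the walls, so a fingertip just above the walls can push them all the way.
- slot_end (a point): middle of the slot's closed far end, on the floor, 104 mm straight behind the gate point. The slot runs from the gate to here, 34 mm wide inside, and takes the three lenses in a row (84 mm); a later lens pushes the earlier ones deeper.
- lens0: a mounted lens, one of three alike: a short round black ring with a clear lens in its top, 28 mm across, 18 mm tall, about 40 g, lying flat on the tray's floor in the field. Origin at the centre of its underside, z up.
- lens1: a mounted lens, one of three alike: a short round black ring with a clear lens in its top, 28 mm across, 18 mm tall, about 40 g, lying flat on the tray's floor in the field. Origin at the centre of its underside, z up.
- lens2: a mounted lens, one of three alike: a short round black ring with a clear lens in its top, 28 mm across, 18 mm tall, about 40 g, lying flat on the tray's floor in the field. Origin at the centre of its underside, z up.
- screw: a loose steel thumb screw standing on its knurled head, thread up, 16 mm across, 27 mm tall, standing among the lenses in the field; it is to stay there. Lenses and screw start at least 37 mm apart, centre to centre. Origin at the centre of its underside.
- clamp: a loose black right-angle clamp block, 34 x 38 x 24 mm, lying in the bay to the left of the slot; it is to stay there. Origin at the centre of its underside.
- tee: a loose metal T-shaped coaxial connector, 23 x 36 x 14 mm, lying in the bay to the right of the slot; it is to stay there. Origin at the centre of its underside.

How it is judged:
On the way, in this order (a step that is already met when the one before it is completed fails the run):
1. one lens is in the slot while the other two are still back in the field, clear of the gate ((((x of lens0 in the frame of tray between 0.013 and 0.1 m and y of lens0 in the frame of tray between -0.012 and 0.012 m and z of lens0 in the frame of tray below 0.01 m) and x of each of lens1, lens2 in the frame of tray below -0.025 m) or ((x of lens1 in the frame of tray between 0.013 and 0.1 m and y of lens1 in the frame of tray between -0.012 and 0.012 m and z of lens1 in the frame of tray below 0.01 m) and x of each of lens0, lens2 in the frame of tray below -0.025 m) or ((x of lens2 in the frame of tray between 0.013 and 0.1 m and y of lens2 in the frame of tray between -0.012 and 0.012 m and z of lens2 in the frame of tray below 0.01 m) and x of each of lens0, lens1 in the frame of tray below -0.025 m))), for 0.2 s.
2. two lenses are in the slot while the third is still back in the field, clear of the gate (((x of lens0 in the frame of tray below -0.025 m and (x of lens1 in the frame of tray between 0.013 and 0.1 m and y of lens1 in the frame of tray between -0.012 and 0.012 m and z of lens1 in the frame of tray below 0.01 m) and (x of lens2 in the frame of tray between 0.013 and 0.1 m and y of lens2 in the frame of tray between -0.012 and 0.012 m and z of lens2 in the frame of tray below 0.01 m)) or (x of lens1 in the frame of tray below -0.025 m and (x of lens0 in the frame of tray between 0.013 and 0.1 m and y of lens0 in the frame of tray between -0.012 and 0.012 m and z of lens0 in the frame of tray below 0.01 m) and (x of lens2 in the frame of tray between 0.013 and 0.1 m and y of lens2 in the frame of tray between -0.012 and 0.012 m and z of lens2 in the frame of tray below 0.01 m)) or (x of lens2 in the frame of tray below -0.025 m and (x of lens0 in the frame of tray between 0.013 and 0.1 m and y of lens0 in the frame of tray between -0.012 and 0.012 m and z of lens0 in the frame of tray below 0.01 m) and (x of lens1 in the frame of tray between 0.013 and 0.1 m and y of lens1 in the frame of tray between -0.012 and 0.012 m and z of lens1 in the frame of tray below 0.01 m)))), for 0.2 s.
At the end, for the whole second after the job is handed in: all three lenses lie flat and at rest on the floor of the slot, their centres at least 13 mm past the fence's field-side face (so the whole lens is within the gate and slot); thumb screw, clamp and T-piece are within 15 mm of where they started (x of lens0 in the frame of tray between 0.013 and 0.1 m and y of lens0 in the frame of tray between -0.012 and 0.012 m and z of each of lens0, lens1, lens2 in the frame of tray below 0.01 m and x of lens1 in the frame of tray between 0.013 and 0.1 m and y of lens1 in the frame of tray between -0.012 and 0.012 m and x of lens2 in the frame of tray between 0.013 and 0.1 m and y of lens2 in the frame of tray between -0.012 and 0.012 m and angle between each of lens0, lens1, lens2's own z axis and vertical below 0.2 rad and linear speed of each of lens0, lens1, lens2 below 0.02 m/s and distance of each of screw, clamp, tee from where it was at the start of the episode below 0.015 m); the robot touches nothing.
It fails at once if a lens is lifted more than 10 mm above the tray's floor (height (world z) of any of lens0, lens1, lens2 above 0.016 m).
It fails at once if a lens is tipped over (angle between any of lens0, lens1, lens2's own z axis and vertical above 0.6 rad).
It fails at once if the thumb screw, the clamp or the T-piece is moved by more than 15 mm (distance of any of screw, clamp, tee from where it was at the start of the episode above 0.015 m).
It fails at once if the thumb screw is knocked over (angle between screw's own z axis and vertical above 0.6 rad).
It also fails if it takes over 56 s, if anything falls off the work surface, if the arm or the gripper's body presses on something with over 40 N, if the wrist force passes 120 N, or if a joint passes its speed limit or range.

ROBOT

A 6-joint arm with a two-finger parallel gripper is mounted at the origin on a cart in front of the work surface, level with it; the furniture and walls round the work are solid. World frame = base frame: x ahead of the robot, y to its left, z up, the work surface at z = 0. Lengths are in m, angles in rad, forces in N, time in s.
With the tool pointing down it reaches from about 0.325 to 1 m from the base axis. Payload 5.1 kg.
Tool frame: the origin (TCP) lies at the very end of the fingers, on their centre line; the grasp point (between the pads) lies 19 mm behind it (robot.tcp_to_grasp is the distance from the TCP to the grasp point, in m); z points along the fingers, y is the line along which they close (so a half turn about z gives the same grasp; the last joint's range is limited). The gripper opens to 85 mm and grips with 20 to 120 N. Pads are 22 mm wide; open, the fingers measure 114 mm over their backs; the gripper's body (76 mm by 85 mm) begins 54 mm behind the grasp point. The pads swing forward as they close: fully open they stand 13 mm farther back than shut.
Start: joints at [1.185, 0.124, 1.65, -0, 1.367, -0.083], TCP at [0.194, 0.62, 0.206] pointing down, gripper open.
Joint ranges: [-2.61, 2.61], [-1.02, 2.33], [0.03, 2.71], [-1.35, 4.49], [0.32, 2.68], [-2.91, 2.91]. Speed limits (rad/s): [2.57, 2.57, 3.14, 3.14, 3.14, 3.14].

INTERFACE

Orientations are given as a rotation vector (axis times angle).
In Python, from rig import monitor, capture, get_calibration, ticket, robot gives the robot as it stands.
- The arm moves only by the tool move_arm, never from a script. Its argument "rows" is a list of rows, each an object of numbers: "x", "y", "z": the shift along the tool's x, y, z in cm; "wx", "wy", "wz": the turn, a rotation vector about the tool's x, y, z in degrees. A call has 1 to 10 rows; each row shifts and turns the commanded pose from where the row before left it, along the tool's axes as they then stand; what a row does not reach is not made up. A row lasts 1/8 s, in which the tool goes at most 62.5 mm and 10.7 degrees, less where a joint would pass 70% of its speed; a pose out of reach is approached as far as the arm can. A call with a gripper value outside its range is refused whole. "jaw" is the finger opening in cm, from 0 to 8.54, set as the call begins (left out, the last holds). The fingers move at their own pace and stop on an object; "force" is the grip in N (left out, the last holds). Time passes only in rows, so rows that do not move let the fingers close. It gives the time, the measured TCP pose, the force, the opening and the grip force at its end, in the units of the state.
- monitor.read_state(): the state, without advancing time (a new reading comes with each control period).
- capture(name): name is "scene" or "side" or "wrist"; returns the picture (480x640x3 uint8, blue, green, red); there is no depth.
- get_calibration(name): a dict with "mtx" (3x3 intrinsics, pixels), "position" and "attitude" of the camera in the world; the wrist camera has in their place "mount" (4x4, takes a point from camera to tool coordinates, whose origin is the TCP and whose axes are the flange's). Camera axes: x right, y down, z forward; pixel columns grow to the right and rows downward; lengths in m; the calibration is good to about 2 mm. A picture is of the moment at which its call begins: read the wrist's pose just before it. get_calibration takes no time and is no camera call.
- ticket.close_job(): hands the job in; it is judged then, once.
The state is a dict: "clock": time; "joints": joint angles; "qvel": joint speeds; "tau": joint torques, N m; "ee_pos": TCP position; "ee_rot": TCP orientation; "force": force on the tool from outside, world axes, zero at the start; "moment": the same for the moment, N m; "width": finger opening in m; "finger_force": force on a finger pad.
Only numpy, scipy, OpenCV 4.12 (cv2) and the standard library are available. Lean on these libraries where they do the work, as an engineer would, in place of code of your own. Each camera call takes 0.05 s, during which the arm holds its last target. There are 200 camera calls.

## Working session

There is one attempt and no reset: what is moved stays moved. The work goes in short steps, Python scripts to look and compute and a tool call to move; the robot and the scene stay as the last step left them, time stands still between calls to the robot, and variables do not carry over. Pictures are saved under pics/ and viewed, at most 10 in all, crops included, and the job is handed in when it is done.

Besides the shell and the picture viewer there is one more tool, called after ">>>" as name(argument=value, ...) on one line, values as JSON. move_arm: Moves the arm, as the interface text tells. Its arguments: {"type":"object","properties":{"rows":{"type":"array"},"jaw":{"type":"number"},"force":{"type":"number"}},"required":["rows"]}

```bash
mkdir -p pics; ls; python3 - <<'E'
from rig import monitor, capture, get_calibration
import cv2
s=monitor.read_state(); print({k:s[k] for k in("clock","ee_pos","ee_rot","width")})
for n in("scene","side","wrist"):
    print(n,get_calibration(n))
    cv2.imwrite(f"pics/{n}0.png",capture(n))
E
```

```text
pics
{'clock': 0.0, 'ee_pos': array([0.19358343, 0.61981364, 0.20465416]), 'ee_rot': array([-4.73788681e-01, -3.10514806e+00,  3.10500229e-03]), 'width': 0.08524299869808412}
scene {'mtx': array([[553.84650653,   0.        , 328.46382253],
       [  0.        , 553.84650653, 244.35911958],
       [  0.        ,   0.        ,   1.        ]]), 'position': array([ 0.09484888, -0.13400828,  0.61317127]), 'attitude': array([-2.13260759,  1.02541583, -0.44117824])}
side {'mtx': array([[434.7946923 ,   0.        , 324.09740227],
       [  0.        , 434.7946923 , 239.11607965],
       [  0.        ,   0.        ,   1.        ]]), 'position': array([0.20756505, 0.90812185, 0.49385292]), 'attitude': array([-0.60838946,  2.4541136 , -1.38821285])}
wrist {'mtx': array([[427.33716194,   0.        , 325.25354455],
       [  0.        , 427.33716194, 244.29076727],
       [  0.        ,   0.        ,   1.        ]]), 'mount': array([[-8.19315280e-04, -9.55653302e-01, -2.94492946e-01,
         7.45345483e-02],
       [ 9.99999282e-01, -5.25285395e-04, -1.07752655e-03,
         2.74569140e-04],
       [ 8.75048966e-04, -2.94493617e-01,  9.55653046e-01,
        -1.69258086e-01],
       [ 0.00000000e+00,  0.00000000e+00,  0.00000000e+00,
         1.00000000e+00]])}
```

View pics/scene0.png

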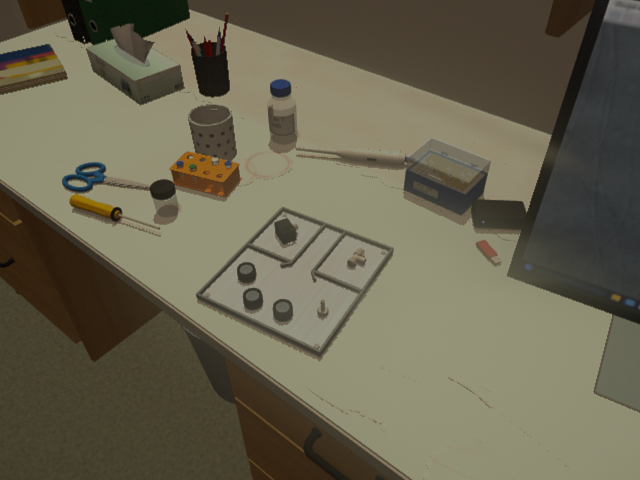

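View pics/wrist0.png

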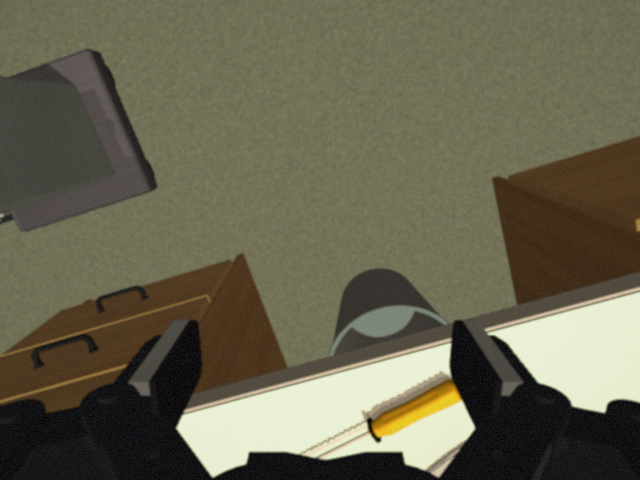

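The scene view shows the tray with corners near (284,208), (392,247), (320,348) and (200,295). The lenses are near (246,270), (253,297) and (283,309), the screw near (322,308), the clamp near (286,230) and the tee near (357,258). The wrist view shows only the bench edge and floor.

```bash
cat > h.py <<'E'
import numpy as np, cv2
from scipy.spatial.transform import Rotation as R
from rig import monitor, capture, get_calibration
def cam(n, s=None):
    c=get_calibration(n); K=np.array(c["mtx"])
    if n=="wrist":
        s=s or monitor.read_state(); Rt=R.from_rotvec(s["ee_rot"]).as_matrix(); M=np.array(c["mount"])
        return K, Rt@M[:3,:3], Rt@M[:3,3]+s["ee_pos"]
    return K, R.from_rotvec(c["attitude"]).as_matrix(), np.array(c["position"])
def ray(C,uv,z):
    K,Rc,p=C; uv=np.atleast_2d(np.array(uv,float))
    d=(Rc@np.linalg.inv(K)@np.c_[uv,np.ones(len(uv))].T).T
    return p+d*((z-p[2])/d[:,2])[:,None]
def proj(C,P):
    K,Rc,p=C; q=(np.atleast_2d(P)-p)@Rc; q=q@K.T; return q[:,:2]/q[:,2:]
E
python3 - <<'E'
from h import *
C=cam("scene"); np.set_printoptions(precision=4,suppress=True)
c=ray(C,[(284,208),(392,247),(320,348),(200,295)],.013)
print(c, np.linalg.norm(c-np.roll(c,-1,0),axis=1))
print("lens",ray(C,[(246,267),(253,294),(283,306)],.024)); print("screw",ray(C,[(322,313)],.01))
im=cv2.imread("pics/scene0.png")[200:355,190:400]
cv2.imwrite("pics/crop1.png",cv2.resize(im,None,fx=3.8,fy=3.8,interpolation=cv2.INTER_CUBIC))
E
```

```text
[[0.6174 0.3839 0.013 ]
 [0.6515 0.1857 0.013 ]
 [0.4306 0.1514 0.013 ]
 [0.3946 0.3461 0.013 ]] [0.2011 0.2236 0.1981 0.2259]
lens [[0.4695 0.3258 0.024 ]
 [0.4374 0.2798 0.024 ]
 [0.4474 0.2315 0.024 ]]
screw [[0.4804 0.1886 0.01  ]]
```

View pics/crop1.png

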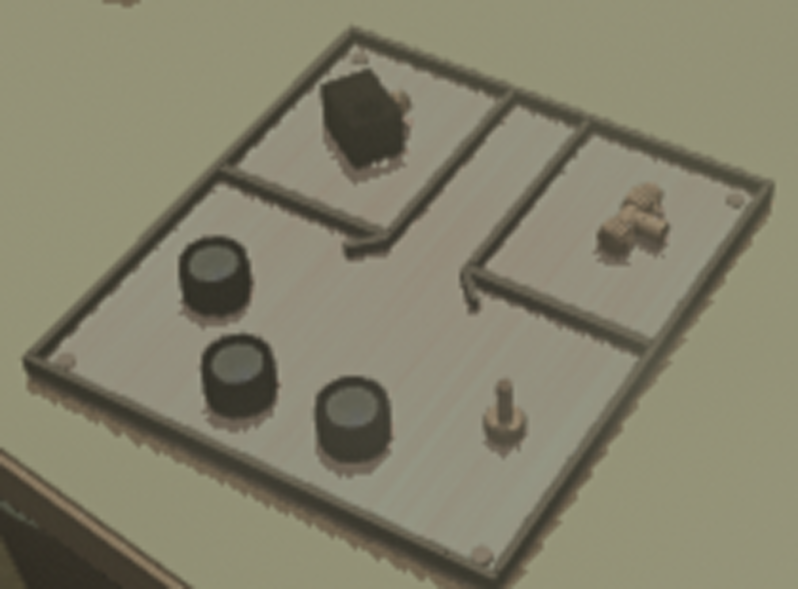

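The crop shows the tray clearly. The lenses are on the field's left and near side, the screw is at the right, and the gate is open. I'll fit the tray pose from the wall corners and work out the move to an overhead view.

```bash
cat >> h.py <<'E'
def fit(T,W):  # 2D rigid T->W
    T=np.array(T,float);W=np.array(W)[:,:2];t0,w0=T.mean(0),W.mean(0)
    a,b=T-t0,W-w0; th=np.arctan2((a[:,0]*b[:,1]-a[:,1]*b[:,0]).sum(),(a*b).sum())
    M=np.array([[np.cos(th),-np.sin(th)],[np.sin(th),np.cos(th)]]); o=w0-M@t0
    return th,M,o,(W-(T@M.T+o))
def tool(P,s=None):  # world target -> tool-axis shift in cm (orientation as is)
    s=s or monitor.read_state(); return R.from_rotvec(s["ee_rot"]).inv().apply(np.array(P)-s["ee_pos"])*100
E
python3 - <<'E'
from h import *
np.set_printoptions(precision=4,suppress=True)
C=cam("scene"); f=lambda p:np.array(p)/3.8-0.4+[190,200]
# outer top corners; near edges of wall tops
px=f([(352,27),(773,185),(497,572),(24,357),(392,243),(463,268)])
T=[(.108,.105),(.108,-.105),(-.123,-.105),(-.123,.105),(0,.019),(0,-.019)]
th,M,o,r=fit(T,ray(C,px,.013)); print(np.degrees(th),o); print(r*1000)
L=ray(C,f([(214,262),(238,360),(353,406)]),.024)[:,:2]; print("L tray",(L-o)@M*1000)
S=ray(C,f([(504,378)]),.033)[:,:2]; print("screw",(S-o)@M*1000)
print(tool([.56,.27,.2]))
E
```

```text
9.095863880424991 [0.5298 0.269 ]
[[-1.7273 -1.1689]
 [-2.9404  0.4417]
 [ 3.3465  2.9324]
 [ 1.0942 -0.334 ]
 [-0.416  -4.021 ]
 [ 0.643   2.1498]]
L tray [[-53.2229  63.856 ]
 [-90.5663  25.9054]
 [-88.2647 -23.7943]]
screw [[-56.1305 -69.1247]]
[-45.402  -22.4751   0.5235]
```

>>> move_arm(rows=[{"x":-4.5,"y":-2.2},{"x":-4.5,"y":-2.2},{"x":-4.5,"y":-2.2},{"x":-4.5,"y":-2.2},{"x":-4.5,"y":-2.2},{"x":-4.5,"y":-2.2},{"x":-4.5,"y":-2.2},{"x":-4.5,"y":-2.2},{"x":-4.5,"y":-2.2},{"x":-4.5,"y":-2.2}], jaw=2.0)

```text
invalid input
```

>>> move_arm(rows=[{"wz":-9},{"wz":-9},{"wz":-9},{},{}])

```text
invalid input
```

```bash
python3 - <<'E'
from h import *
s=monitor.read_state(); print(s["clock"],s["ee_pos"],R.from_rotvec(s["ee_rot"]).as_matrix().round(3),s["width"])
cv2.imwrite("pics/wrist1.png",capture("wrist"))
C=cam("wrist",s); np.save("c1.npy",np.array([*s["ee_pos"],*s["ee_rot"]]))
E
```

```text
0.15 [0.19365517 0.61991755 0.20490599] [[-0.955  0.298 -0.001]
 [ 0.298  0.955 -0.002]
 [ 0.    -0.002 -1.   ]] 0.08559867032584124
```

View pics/wrist1.png

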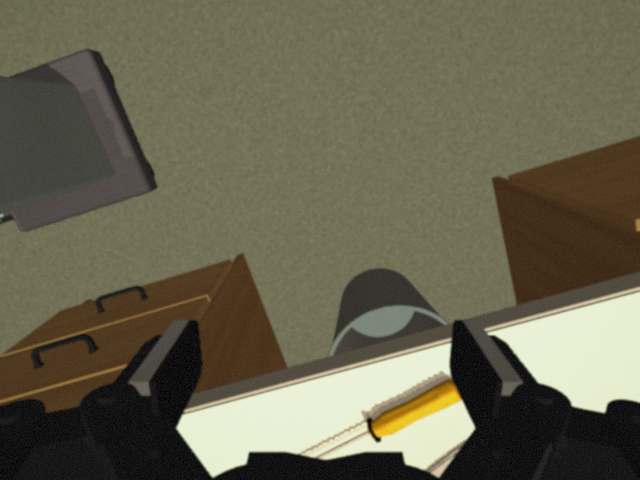

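The move was refused and the view is unchanged. The rows may need all six keys, so I'll send them that way.

>>> move_arm(rows=[{"x":-4.5,"y":-2.2,"z":0,"wx":0,"wy":0,"wz":0},{"x":-4.5,"y":-2.2,"z":0,"wx":0,"wy":0,"wz":0},{"x":-4.5,"y":-2.2,"z":0,"wx":0,"wy":0,"wz":0},{"x":-4.5,"y":-2.2,"z":0,"wx":0,"wy":0,"wz":0},{"x":-4.5,"y":-2.2,"z":0,"wx":0,"wy":0,"wz":0},{"x":-4.5,"y":-2.2,"z":0,"wx":0,"wy":0,"wz":0},{"x":-4.5,"y":-2.2,"z":0,"wx":0,"wy":0,"wz":0},{"x":-4.5,"y":-2.2,"z":0,"wx":0,"wy":0,"wz":0},{"x":-4.5,"y":-2.2,"z":0,"wx":0,"wy":0,"wz":0},{"x":-4.5,"y":-2.2,"z":0,"wx":0,"wy":0,"wz":0}], jaw=2.0, force=20)

```text
clock: 1.45
ee_pos: [0.5587, 0.2749, 0.2058]
ee_rot: [-0.474, -3.106, -0.0]
force: [-0.4, 1.0, -0.5]
width: 0.0201
finger_force: 0.0
```

>>> move_arm(rows=[{"x":0,"y":0,"z":0,"wx":0,"wy":0,"wz":-9},{"x":0,"y":0,"z":0,"wx":0,"wy":0,"wz":-9},{"x":0,"y":0,"z":0,"wx":0,"wy":0,"wz":-8.5},{"x":0,"y":0,"z":0,"wx":0,"wy":0,"wz":0}])

```text
clock: 1.95
ee_pos: [0.5577, 0.2761, 0.2056]
ee_rot: [0.248, -3.131, 0.0]
force: [0.5, -0.4, 0.3]
width: 0.0201
finger_force: 0.0
```

```bash
python3 - <<'E'
from h import *
s=monitor.read_state(); print(s["clock"],s["ee_pos"],R.from_rotvec(s["ee_rot"]).as_matrix().round(3),s["width"])
cv2.imwrite("pics/wrist2.png",capture("wrist"))
import pickle; pickle.dump(cam("wrist",s),open("c2.pkl","wb"))
E
```

```text
1.95 [0.5576619  0.27610989 0.20561961] [[-0.988 -0.157 -0.   ]
 [-0.157  0.988 -0.   ]
 [ 0.    -0.    -1.   ]] 0.02013110673573591
```

View pics/wrist2.png

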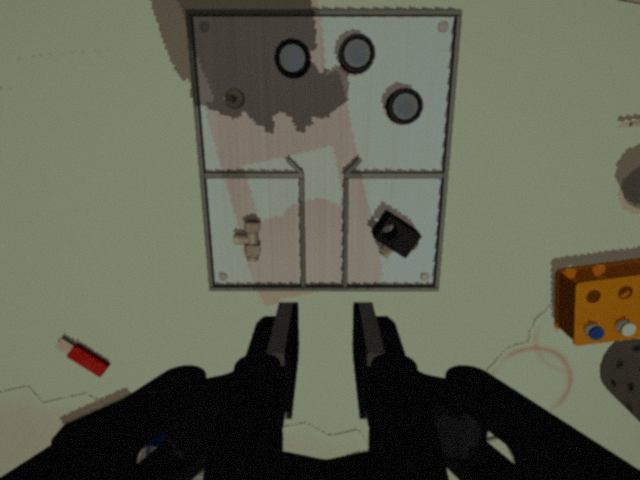

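The wrist view shows the whole tray, with outer corners near (186,11), (461,9), (438,290) and (211,290) and slot walls near columns 301 and 346. The lenses are near (293,58), (357,53) and (404,105), the screw near (235,98), the tee near (249,238) and the clamp near (397,233).

```bash
cat >> h.py <<'E'
def lenses(im,C,guess,r=26):
    g=cv2.cvtColor(im,cv2.COLOR_BGR2GRAY); out=[]
    for u,v in guess:
        x0,y0=max(int(u)-r,0),max(int(v)-r,0); p=g[y0:int(v)+r,x0:int(u)+r]
        m=(p<48).astype(np.uint8); n,lab,st,ce=cv2.connectedComponentsWithStats(m)
        k=1+np.argmax(st[1:,4]); cs,_=cv2.findContours((lab==k).astype(np.uint8),cv2.RETR_EXTERNAL,cv2.CHAIN_APPROX_NONE)
        (cx,cy),rad=cv2.minEnclosingCircle(cs[0]); out.append((cx+x0,cy+y0,rad))
    return np.array(out)
E
python3 - <<'E'
from h import *
import pickle
np.set_printoptions(precision=4,suppress=True)
C=pickle.load(open("c2.pkl","rb")); im=cv2.imread("pics/wrist2.png")
px=[(186,11),(461,9),(438.5,290),(211,290)]
T=[(-.123,-.105),(-.123,.105),(.108,.105),(.108,-.105)]
W=ray(C,px,.013); print(np.linalg.norm(W-np.roll(W,-1,0),axis=1))
th,M,o,r=fit(T,W); print(np.degrees(th),o); print(r*1000)
np.save("tray.npy",[th,*o])
tr=lambda px,z:(ray(C,px,z)[:,:2]-o)@M*1000
print("slot walls",tr([(302,180),(346,180),(302,275),(346,275),(250,172)],.013))
L=lenses(im,C,[(293,58),(357,53),(404,105)]); print(L)
print("lens",tr(L[:,:2],.020)); print("screw,tee,clamp",tr([(235,98),(249,238),(397,233)],.015))
print("chk tcp", (np.array([.5577,.2761])-o)@M*1000)
E
```

```text
[0.2085 0.2303 0.2084 0.229 ]
9.212484675740154 [0.5315 0.2706]
[[ 0.8196  0.8421]
 [ 0.5224 -0.6989]
 [-0.1971 -0.8024]
 [-1.1448  0.6591]]
slot walls [[  6.4985 -18.7914]
 [  6.633   18.469 ]
 [ 92.5569 -20.4887]
 [ 92.6925  19.3739]
 [ -0.3972 -62.4614]]
[[292.1964  58.2411  20.8976]
 [354.1404  53.2191  20.0926]
 [403.2694 105.4922  18.3316]]
lens [[-87.8756 -24.0739]
 [-91.2332  23.3389]
 [-53.1036  62.7545]]
screw,tee,clamp [[-59.3678 -70.8162]
 [ 56.904  -66.1792]
 [ 52.8056  63.4257]]
chk tcp [26.7734  1.2047]
```

The tray pose agrees between the two cameras, as do the lens positions. In tray mm they are A (-88,-24), B (-91,23) and C (-53,63), with the screw near (-57,-70). I'll push with the two fingertips open 18 mm as a V cradle, starting with A.

>>> move_arm(rows=[{"x":4.8,"y":-0.8,"z":0,"wx":0,"wy":0,"wz":0},{"x":4.8,"y":-0.8,"z":0,"wx":0,"wy":0,"wz":0},{"x":5.0,"y":-0.9,"z":0,"wx":0,"wy":0,"wz":0},{"x":0,"y":0,"z":5,"wx":0,"wy":0,"wz":0},{"x":0,"y":0,"z":5,"wx":0,"wy":0,"wz":0},{"x":0,"y":0,"z":5,"wx":0,"wy":0,"wz":0},{"x":0,"y":0,"z":2,"wx":0,"wy":0,"wz":0},{"x":0,"y":0,"z":0,"wx":0,"wy":0,"wz":0}], jaw=1.8)

```text
clock: 3.0
ee_pos: [0.4158, 0.2277, 0.034]
ee_rot: [0.248, -3.127, 0.002]
force: [-0.3, -0.1, 0.4]
width: 0.0179
finger_force: 0.0
```

```bash
cat >> h.py <<'E'
def tray():
    th,ox,oy=np.load("tray.npy"); return np.array([[np.cos(th),-np.sin(th)],[np.sin(th),np.cos(th)]]),np.array([ox,oy])
def tcp():
    s=monitor.read_state(); M,o=tray(); m=R.from_rotvec(s["ee_rot"]).as_matrix(); v=-m[:2,0]@M
    print("t",s["clock"],"tcp tray mm",((s["ee_pos"][:2]-o)@M*1000).round(1),"z",round(s["ee_pos"][2]*1000,1),"yaw rel",np.degrees(np.arctan2(v[1],v[0])).round(2),"w",round(s["width"],4),"F",np.round(s["force"],1)); return s
E
python3 - <<'E'
from h import *
tcp(); cv2.imwrite("pics/side3.png",capture("side"))
E
```

```text
t 3.0 tcp tray mm [-121.   -23.9] z 34.0 yaw rel -0.15 w 0.0179 F [-0.3 -0.1  0.4]
```

View pics/side3.png

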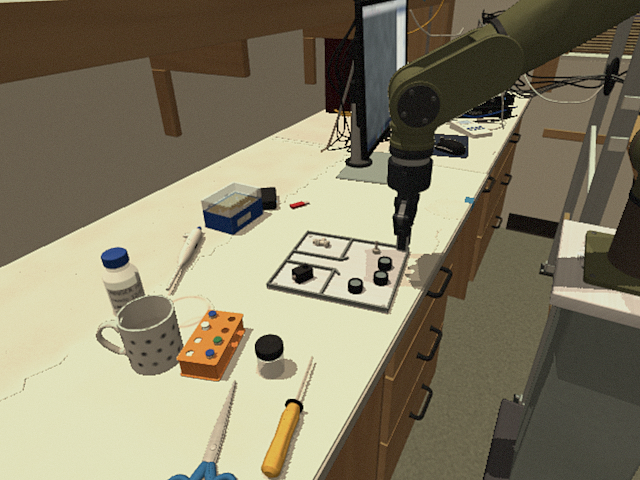

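The hand is behind lens A, at about (403,240) in the side view, and clear of it. I'll lower and push.

>>> move_arm(rows=[{"x":0,"y":0,"z":1.4,"wx":0,"wy":0,"wz":0},{"x":0,"y":0,"z":0.45,"wx":0,"wy":0,"wz":0},{"x":-0.7,"y":0,"z":0,"wx":0,"wy":0,"wz":0},{"x":-0.8,"y":0.1,"z":0,"wx":0,"wy":0,"wz":0},{"x":-0.8,"y":0.1,"z":0,"wx":0,"wy":0,"wz":0},{"x":-0.8,"y":0.1,"z":0,"wx":0,"wy":0,"wz":0},{"x":-0.7,"y":0.1,"z":0,"wx":0,"wy":0,"wz":0},{"x":-0.7,"y":0.1,"z":0,"wx":0,"wy":0,"wz":0},{"x":0,"y":0,"z":0,"wx":0,"wy":0,"wz":0}])

```text
clock: 4.18
ee_pos: [0.4617, 0.2406, 0.0175]
ee_rot: [-0.25, 3.131, 0.0]
force: [-0.2, 0.3, 0.1]
width: 0.0182
finger_force: 0.0
```

```bash
python3 - <<'E'
from h import *
s=tcp(); cv2.imwrite("pics/wrist4.png",capture("wrist"))
E
```

```text
t 4.175 tcp tray mm [-73.6 -18.5] z 17.5 yaw rel -0.07 w 0.0182 F [-0.2  0.3  0.1]
```

View pics/wrist4.png

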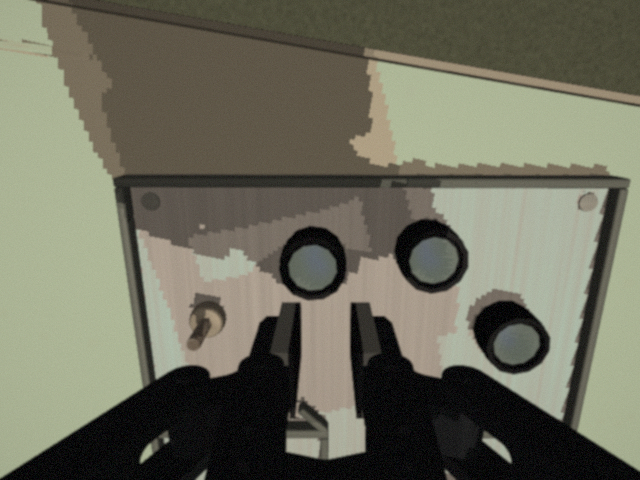

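The picture shows lens A at (312,262), on the robot side of the fingertips, which are near row 305. Either the fingertips passed over it or they are higher than assumed, so I'll compute both positions.

```bash
python3 - <<'E'
from h import *
np.set_printoptions(precision=1,suppress=True)
s=monitor.read_state(); C=cam("wrist",s); im=cv2.imread("pics/wrist4.png"); M,o=tray()
# lens: top-glass centers
for n,uv in dict(A=(314,264),B=(434,257),Cc=(515,343)).items():
    print(n,(ray(C,[uv],.0235)[0,:2]-o)@M*1000)
print("corners",(ray(C,[(116,178),(629,180)],.013)[:,:2]-o)@M*1000)
p=im[280:400:8,255:400]; g=cv2.cvtColor(im,cv2.COLOR_BGR2GRAY)
for v in (296,300,304,308,316,324,340,356): print(v,''.join('%4d'%x for x in g[v,264:392:4]))
Rt=R.from_rotvec(s["ee_rot"]).as_matrix()
for z in(0,-.005,-.01,-.02):
    print(z,proj(C,np.array([[x,y,z] for x in(.011,-.011) for y in(.009,.0235)])@Rt.T+s["ee_pos"]).ravel())
E
```

```text
A [-90.  -23.3]
B [-92.9  25.1]
Cc [-53.8  62.7]
corners [[-123.4 -103.6]
 [-122.2  104.6]]
296  151 158 158 161 159 157 155 158 122  51  36  26  25  34  28  39 108 157 160 158 162 158 158 159 158 150 158 159 160 160 162 156
300  153 153 159 159 156 156 154 157 160 155 145 108 115 138 146 153 163 158 162 158 159 151 154 152 156 155 155 159 158 162 158 159
304  155 157 162 162 146  54  53  53  25  89 159 159 151 157 157 159 158 154 161 159 157 153  24  40  49  45  55 157 158 161 154 160
308  155 154 155 164 114  51  45  47  18  66 161 157 148 157 157 155 158 155 161 158 160 152  14  36  50  52  44 149 158 157 159 157
316  142  82  79  82  50  51  51  42   3  69 159 158 153 159 158 157 161 154 159 154 158 149  20   6  51  53  51  70  78  81  99 157
324    0   8   0  34  46  50  46  30  14  61 160 160 153 157 157 155 159 154 158 158 160 150   0   4  46  44  48  48  14  16  21  16
340   13   5  34  52  49  49  52   6   9  48 158 156 152 152 156 156 160 156 155 158 158 148  10   6  13  49  49  50  48  19  17   3
356    9  17   7  15  58  73  41  21   1  57 158 155 154 155 156 156 157 153 156 158 157 149  16  20   8  66  69  44  16   6   1   2
0 [347.1 270.1 381.4 270.  346.4 317.2 379.5 317.2]
-0.005 [347.7 274.3 383.  274.3 346.9 322.6 380.9 322.6]
-0.01 [348.3 278.9 384.6 278.8 347.5 328.3 382.4 328.3]
-0.02 [349.6 288.7 388.1 288.7 348.7 340.5 385.7 340.5]
```

The lens positions are unchanged, so the tips passed over lens A. At this opening they must sit well behind the nominal TCP. I'll move over free floor and descend to feel for their real height.

>>> move_arm(rows=[{"x":-1.3,"y":0.4,"z":0,"wx":0,"wy":0,"wz":0},{"x":-1.2,"y":0.4,"z":0,"wx":0,"wy":0,"wz":0},{"x":0,"y":0,"z":0.5,"wx":0,"wy":0,"wz":0},{"x":0,"y":0,"z":0.4,"wx":0,"wy":0,"wz":0},{"x":0,"y":0,"z":0,"wx":0,"wy":0,"wz":0}])

```text
clock: 4.85
ee_pos: [0.4837, 0.2519, 0.0075]
ee_rot: [0.251, -3.13, 0.001]
force: [-0.1, -0.6, -0.4]
width: 0.0178
finger_force: 0.0
```

```bash
python3 - <<'E'
from h import *
s=tcp(); im=capture("wrist"); sd=capture("side"); cv2.imwrite("pics/w5.png",im)
cv2.imwrite("pics/s5.png",cv2.resize(sd[200:320,260:430],None,fx=4.6,fy=4.6,interpolation=cv2.INTER_CUBIC))
g=cv2.cvtColor(im,cv2.COLOR_BGR2GRAY)
for v in range(280,330,4): print(v,''.join('%4d'%x for x in g[v,264:392:4]))
E
```

```text
t 4.85 tcp tray mm [-50.1 -10.8] z 7.5 yaw rel -0.06 w 0.0178 F [-0.1 -0.6 -0.4]
280   91  91  88  91  91  89  85  86 157 161 161 162 162 164 164 160 113  87  89  90  90  86  86  89  89 102 164 158 164 157 157 160
284   86  90  86  90  90  90  92  93 160 160 158 163 162 162 162 160  92  91  89  89  91  88  85  90  90 125 164 161 164 158 161 163
288  149 121  98  88  90  91  90  97 158 162 157 165 162 160 163 161 159  90  87  88  93  81  86 134 123 147 165 159 165 158 159 161
292  160 162 162  90  87  88  89 119 157 164 160 163 163 161 162 161 168 127  85  90  92  89  97 160 164 166 162 165 163 157 159 162
296  162 160 162 160  90  87 114  93 114 166 162 164 165 163 163 160 165 160  97  92  89  85 118 161 163 160 165 164 161 159 159 161
300  158 159 163 159 150 120 157 156 152 160 158 160 160 159 160 158 166 158 156 161 159 148 134 157 163 158 161 160 162 161 160 163
304  160 157 161 162 144  50  54  55  17  92 162 158 161 161 161 159 162 158 156 159 161 159  19  48  48  57  58 162 165 160 160 164
308  161 158 163 159 111  54  48  50   9  72 160 161 162 160 162 162 164 158 159 157 163 153  12  31  56  49  52 158 162 161 158 161
312  158 157 161 160  73  45  51  45  15  68 159 162 162 160 163 159 164 162 156 161 165 151  17  25  52  49  51 133 162 157 159 166
316  147  81  81  83  49  51  49  41  14  69 161 159 161 161 157 161 163 162 157 162 162 154  17  10  51  51  51  69  85  82  98 164
320   23   0  11  12  54  53  53  42  12  61 160 160 163 161 163 160 162 158 157 162 165 149   2   1  56  53  51  51   7  19  16  73
324    8   8   4  29  54  55  57  41   0  56 160 161 161 161 162 158 159 160 158 160 167 152   3  18  51  51  50  51  16  20  18  12
328   10  15   9  40  50  50  49  26   6  61 161 160 161 158 163 159 162 161 158 157 158 155  12   3  44  52  55  54  21   4   5  16
```

View pics/s5.png

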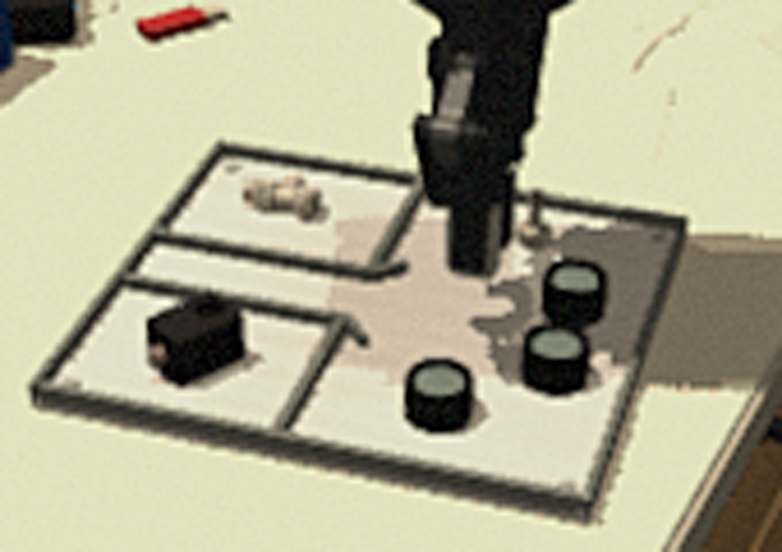

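In the side crop the fingertip's lower end is at about (472,272), in front of the lenses and above the floor. I'll solve for its height from that pixel.

```bash
python3 - <<'E'
from h import *
np.set_printoptions(precision=1,suppress=True)
s=monitor.read_state(); M,o=tray(); S=cam("side"); W=cam("wrist",s); t=(s["ee_pos"][:2]-o)@M
for z in(.006,.012,.018,.024,.030,.036):
    for dx in (-.011,.011):
        q=np.array([*(o+M@(t+[dx,.013])),z]); a=(proj(S,q)[0]-[260,200])*4.6
        qq=np.array([*(o+M@(t+[dx,.009])),z]); print(z,dx,a,proj(W,qq)[0])
E
```

```text
0.006 -0.011 [491.  330.8] [346.8 268.3]
0.006 0.011 [440.6 321.7] [346.2 315. ]
0.012 -0.011 [491.4 319.1] [347.5 273.3]
0.012 0.011 [440.9 310.1] [346.8 321.3]
0.018 -0.011 [491.9 307.3] [348.2 278.7]
0.018 0.011 [441.2 298.3] [347.5 328.1]
0.024 -0.011 [492.4 295.5] [349.  284.4]
0.024 0.011 [441.5 286.5] [348.2 335.3]
0.03 -0.011 [492.9 283.5] [349.9 290.6]
0.03 0.011 [441.8 274.6] [349.  342.9]
0.036 -0.011 [493.4 271.4] [350.8 297.2]
0.036 0.011 [442.1 262.6] [349.9 351.2]
```

Side view, wrist view and the missed contact all agree: at this opening the real tips sit about 27 mm behind the nominal TCP. I'll go down in steps over the free floor, watching the force, to find the floor.

>>> move_arm(rows=[{"x":0,"y":0,"z":0.5,"wx":0,"wy":0,"wz":0},{"x":0,"y":0,"z":0.5,"wx":0,"wy":0,"wz":0},{"x":0,"y":0,"z":0,"wx":0,"wy":0,"wz":0}])

```text
clock: 5.32
ee_pos: [0.4841, 0.252, -0.0023]
ee_rot: [0.251, -3.13, 0.001]
force: [0.5, 1.1, -0.2]
width: 0.0179
finger_force: 0.0
```

>>> move_arm(rows=[{"x":0,"y":0,"z":0.4,"wx":0,"wy":0,"wz":0},{"x":0,"y":0,"z":0.3,"wx":0,"wy":0,"wz":0},{"x":0,"y":0,"z":0,"wx":0,"wy":0,"wz":0}])

```text
clock: 5.7
ee_pos: [0.4844, 0.2522, -0.009]
ee_rot: [0.251, -3.131, 0.0]
force: [0.7, 0.2, -0.0]
width: 0.018
finger_force: 0.0
```

>>> move_arm(rows=[{"x":0,"y":0,"z":0.2,"wx":0,"wy":0,"wz":0},{"x":0,"y":0,"z":0,"wx":0,"wy":0,"wz":0}])

```text
clock: 5.95
ee_pos: [0.4846, 0.2522, -0.0107]
ee_rot: [0.251, -3.131, 0.0]
force: [-0.2, -0.1, 0.0]
width: 0.018
finger_force: 0.0
```

>>> move_arm(rows=[{"x":0,"y":0,"z":0.2,"wx":0,"wy":0,"wz":0},{"x":0,"y":0,"z":0.2,"wx":0,"wy":0,"wz":0}])

```text
clock: 6.2
ee_pos: [0.4847, 0.2523, -0.0146]
ee_rot: [-0.251, 3.131, 0.0]
force: [0.6, -0.9, 0.5]
width: 0.018
finger_force: 0.0
```

>>> move_arm(rows=[{"x":0,"y":0,"z":0.15,"wx":0,"wy":0,"wz":0},{"x":0,"y":0,"z":0.1,"wx":0,"wy":0,"wz":0}])

```text
clock: 6.45
ee_pos: [0.4846, 0.2523, -0.0172]
ee_rot: [0.251, -3.131, 0.0]
force: [0.6, -0.5, 0.0]
width: 0.0178
finger_force: 0.0
```

>>> move_arm(rows=[{"x":0,"y":0,"z":0.15,"wx":0,"wy":0,"wz":0},{"x":0,"y":0,"z":0,"wx":0,"wy":0,"wz":0}])

```text
clock: 6.7
ee_pos: [0.4845, 0.2523, -0.0187]
ee_rot: [0.251, -3.131, 0.0]
force: [-0.5, -0.0, 0.4]
width: 0.0178
finger_force: 0.0
```

>>> move_arm(rows=[{"x":0,"y":0,"z":0.12,"wx":0,"wy":0,"wz":0},{"x":0,"y":0,"z":0,"wx":0,"wy":0,"wz":0}])

```text
clock: 6.95
ee_pos: [0.4848, 0.2524, -0.0192]
ee_rot: [0.251, -3.131, 0.0]
force: [-2.2, -0.7, 5.0]
width: 0.0177
finger_force: 2.5
```

>>> move_arm(rows=[{"x":0,"y":0,"z":0.12,"wx":0,"wy":0,"wz":0},{"x":0,"y":0,"z":0,"wx":0,"wy":0,"wz":0}])

```text
clock: 7.2
ee_pos: [0.4848, 0.2524, -0.0192]
ee_rot: [0.251, -3.131, 0.001]
force: [-6.7, -3.0, 12.8]
width: 0.018
finger_force: 6.6
```

>>> move_arm(rows=[{"x":0,"y":0,"z":0.12,"wx":0,"wy":0,"wz":0},{"x":0,"y":0,"z":0,"wx":0,"wy":0,"wz":0}])

```text
clock: 7.45
ee_pos: [0.4848, 0.2524, -0.0192]
ee_rot: [0.251, -3.13, 0.001]
force: [-9.3, -4.0, 21.3]
width: 0.0183
finger_force: 10.6
```

The floor contact is clean: the tip is 25 mm behind the nominal TCP, so pushing height (tips at about z = 15.5 mm) means TCP z of about -9.7 mm. I'll lift over and go back behind lens A.

>>> move_arm(rows=[{"x":0,"y":0,"z":-1.8,"wx":0,"wy":0,"wz":0},{"x":0,"y":0,"z":-2.0,"wx":0,"wy":0,"wz":0},{"x":2.4,"y":-0.4,"z":0,"wx":0,"wy":0,"wz":0},{"x":2.4,"y":-0.4,"z":0,"wx":0,"wy":0,"wz":0},{"x":2.3,"y":-0.4,"z":0,"wx":0,"wy":0,"wz":0},{"x":0,"y":0,"z":0,"wx":0,"wy":0,"wz":0},{"x":0,"y":0,"z":1.4,"wx":0,"wy":0,"wz":0},{"x":0,"y":0,"z":1.1,"wx":0,"wy":0,"wz":0},{"x":0,"y":0,"z":0,"wx":0,"wy":0,"wz":0}])

```text
clock: 8.57
ee_pos: [0.4156, 0.2287, -0.011]
ee_rot: [0.25, -3.128, 0.002]
force: [-0.2, 0.1, 0.9]
width: 0.018
finger_force: 0.0
```

```bash
python3 - <<'E'
from h import *
tcp()
E
```

```text
t 8.575 tcp tray mm [-121.1  -22.8] z -11.0 yaw rel -0.07 w 0.018 F [-0.2  0.1  0.9]
```

>>> move_arm(rows=[{"x":-0.6,"y":0,"z":-0.1,"wx":0,"wy":0,"wz":0},{"x":-0.8,"y":0,"z":0,"wx":0,"wy":0,"wz":0},{"x":-0.8,"y":0,"z":0,"wx":0,"wy":0,"wz":0},{"x":-0.8,"y":0.1,"z":0,"wx":0,"wy":0,"wz":0},{"x":-0.8,"y":0.1,"z":0,"wx":0,"wy":0,"wz":0},{"x":-0.7,"y":0.2,"z":0,"wx":0,"wy":0,"wz":0},{"x":0,"y":0,"z":0,"wx":0,"wy":0,"wz":0}])

```text
clock: 9.45
ee_pos: [0.4609, 0.2405, -0.0081]
ee_rot: [-0.251, 3.131, 0.0]
force: [0.3, 0.6, -0.2]
width: 0.018
finger_force: 0.0
```

```bash
cat >> h.py <<'E'
def find(n="scene",zz=.0235):
    """lens tops: dark round blobs in the fixed view -> tray mm"""
    im=capture(n); C=cam(n); M,o=tray(); g=cv2.cvtColor(im,cv2.COLOR_BGR2GRAY)
    q=np.array([[*(o+M@np.array(t)),.013] for t in[(-.12,-.1),(-.12,.1),(.105,.1),(.105,-.1)]])
    m=np.zeros_like(g); cv2.fillConvexPoly(m,proj(C,q).round().astype(int),1)
    b=((g<62)&(m>0)).astype(np.uint8); k,lab,st,ce=cv2.connectedComponentsWithStats(b)
    for i in range(1,k):
        if st[i,4]>40:
            c=st[i,:2]+st[i,2:4]/2-.5; print(n,st[i,:5],((ray(C,[c],.015)[0,:2]-o)@M*1000).round(1))
    return im
E
python3 - <<'E'
from h import *
tcp(); find("scene"); find("side"); cv2.imwrite("pics/w6.png",capture("wrist"))
E
```

```text
t 9.45 tcp tray mm [-74.5 -18.4] z -8.1 yaw rel -0.06 w 0.018 F [ 0.3  0.6 -0.2]
scene [274 207  22  11 113] [92.4 90.1]
scene [ 238  214   84   91 3961] [-6.2 35.6]
scene [244 289  19  20 185] [-92.3  24.6]
side [295 232  55  17  80] [ 57.2 -71.2]
side [349 239  59  30 474] [-69.1 -55.2]
side [288 251  60  10  90] [ 45.6 -10.7]
side [270 260  62  24 377] [57.4 52.2]
side [374 270  14  16 140] [-92.4  24.5]
side [348 278  15  16 141] [-53.8  63. ]
```

View pics/w6.png

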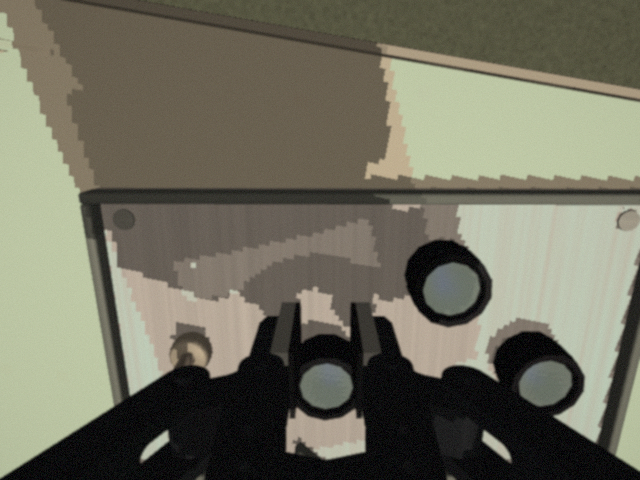

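The lens is now cradled ahead of the fingertips at (327,385), and the other two are undisturbed. I'll continue diagonally to the gate axis.

>>> move_arm(rows=[{"x":-0.8,"y":0.35,"z":0.1,"wx":0,"wy":0,"wz":0},{"x":-0.8,"y":0.45,"z":0,"wx":0,"wy":0,"wz":0},{"x":-0.8,"y":0.45,"z":0,"wx":0,"wy":0,"wz":0},{"x":-0.8,"y":0.45,"z":0,"wx":0,"wy":0,"wz":0},{"x":0,"y":0,"z":0,"wx":0,"wy":0,"wz":0}])

```text
clock: 10.22
ee_pos: [0.4899, 0.2627, -0.009]
ee_rot: [-0.251, 3.131, 0.0]
force: [1.0, 0.2, 1.1]
width: 0.0183
finger_force: 0.0
```

```bash
cat >> h.py <<'E'
def held(v0=330,v1=480):
    """glass of the cradled lens, seen between the fingers -> tray mm"""
    s=tcp(); im=capture("wrist"); C=cam("wrist",s); M,o=tray(); g=cv2.cvtColor(im,cv2.COLOR_BGR2GRAY)
    p=g[v0:v1,290:362]; b=cv2.inRange(p,65,135); k,lab,st,ce=cv2.connectedComponentsWithStats(cv2.morphologyEx(b,cv2.MORPH_OPEN,np.ones((3,3),np.uint8)))
    for i in range(1,k):
        if st[i,4]>300: c=st[i,:2]+st[i,2:4]/2+[290,v0]; print(st[i],c,((ray(C,[c],.0235)[0,:2]-o)@M*1000).round(1))
    return im
E
python3 - <<'E'
from h import *
cv2.imwrite("pics/w7.png",held())
E
```

```text
t 10.225 tcp tray mm [-42.3  -1.2] z -9.0 yaw rel -0.05 w 0.0183 F [1.  0.2 1.1]
[  10   33   53   46 1879] [326.5 386. ] [-19.4  -1. ]
```

The lens is at (-19.4,-1.0), on the gate axis. I'll push it straight in.

>>> move_arm(rows=[{"x":-0.8,"y":0.05,"z":0,"wx":0,"wy":0,"wz":0},{"x":-0.8,"y":0,"z":0,"wx":0,"wy":0,"wz":0},{"x":-0.8,"y":0,"z":0,"wx":0,"wy":0,"wz":0},{"x":-0.8,"y":0,"z":0,"wx":0,"wy":0,"wz":0},{"x":-0.8,"y":0,"z":0,"wx":0,"wy":0,"wz":0},{"x":-0.7,"y":0,"z":0,"wx":0,"wy":0,"wz":0},{"x":0,"y":0,"z":0,"wx":0,"wy":0,"wz":0}])

```text
clock: 11.15
ee_pos: [0.5361, 0.2702, -0.009]
ee_rot: [-0.25, 3.131, 0.0]
force: [-0.6, 0.3, 0.2]
width: 0.0181
finger_force: 0.0
```

```bash
python3 - <<'E'
from h import *
cv2.imwrite("pics/w8.png",held())
E
```

```text
t 11.15 tcp tray mm [ 4.6 -1.1] z -9.0 yaw rel -0.07 w 0.0181 F [-0.6  0.3  0.2]
[   9   33   53   46 1879] [325.5 386. ] [27.4 -1.3]
```

Lens A is in the slot at (27.4,-1.3). Next is lens B at about (-92,25).

>>> move_arm(rows=[{"x":1.2,"y":0,"z":0,"wx":0,"wy":0,"wz":0},{"x":0,"y":0,"z":-2.0,"wx":0,"wy":0,"wz":0},{"x":0,"y":0,"z":-2.0,"wx":0,"wy":0,"wz":0},{"x":4.0,"y":0.8,"z":0,"wx":0,"wy":0,"wz":0},{"x":4.0,"y":0.9,"z":0,"wx":0,"wy":0,"wz":0},{"x":3.7,"y":0.9,"z":0,"wx":0,"wy":0,"wz":0},{"x":0,"y":0,"z":0,"wx":0,"wy":0,"wz":0},{"x":0,"y":0,"z":2.0,"wx":0,"wy":0,"wz":0},{"x":0,"y":0,"z":2.0,"wx":0,"wy":0,"wz":0},{"x":0,"y":0,"z":0,"wx":0,"wy":0,"wz":0}])

```text
clock: 12.45
ee_pos: [0.4043, 0.275, -0.0093]
ee_rot: [0.25, -3.131, 0.001]
force: [0.2, 0.7, -0.3]
width: 0.0179
finger_force: 0.0
```

```bash
python3 - <<'E'
from h import *
tcp()
find("side")
E
```

```text
t 12.45 tcp tray mm [-124.8   24.7] z -9.3 yaw rel -0.08 w 0.0179 F [ 0.2  0.7 -0.3]
side [295 232  55  17  76] [ 57.2 -71.2]
side [377 243  31  41 381] [-103.   -29.8]
side [288 251  60  16 172] [41.8 -0.3]
side [270 260  62  24 373] [57.4 52.2]
side [374 271  14  15 133] [-92.8  26.1]
side [348 278  15  16 139] [-53.8  63. ]
```

>>> move_arm(rows=[{"x":-0.8,"y":0,"z":0,"wx":0,"wy":0,"wz":0},{"x":-0.8,"y":0.05,"z":0,"wx":0,"wy":0,"wz":0},{"x":-0.9,"y":-0.1,"z":0,"wx":0,"wy":0,"wz":0},{"x":-0.9,"y":-0.2,"z":0,"wx":0,"wy":0,"wz":0},{"x":-0.8,"y":-0.35,"z":0,"wx":0,"wy":0,"wz":0},{"x":-0.8,"y":-0.35,"z":0,"wx":0,"wy":0,"wz":0},{"x":0,"y":0,"z":0,"wx":0,"wy":0,"wz":0}])

```text
clock: 13.38
ee_pos: [0.4556, 0.2736, -0.0092]
ee_rot: [-0.249, 3.131, -0.0]
force: [-0.3, 0.1, -0.6]
width: 0.018
finger_force: 0.0
```

```bash
python3 - <<'E'
from h import *
cv2.imwrite("pics/w9.png",held())
E
```

```text
t 13.375 tcp tray mm [-74.4  15. ] z -9.2 yaw rel -0.1 w 0.018 F [-0.3  0.1 -0.6]
[   9   33   52   46 1861] [325. 386.] [-51.6  14.7]
```

Lens B is cradled at (-51.6,14.7).

>>> move_arm(rows=[{"x":-0.8,"y":-0.4,"z":0,"wx":0,"wy":0,"wz":0},{"x":-0.8,"y":-0.4,"z":0,"wx":0,"wy":0,"wz":0},{"x":-0.8,"y":-0.4,"z":0,"wx":0,"wy":0,"wz":0},{"x":-0.8,"y":-0.3,"z":0,"wx":0,"wy":0,"wz":0},{"x":-0.4,"y":0,"z":0,"wx":0,"wy":0,"wz":0},{"x":0,"y":0,"z":0,"wx":0,"wy":0,"wz":0}])

```text
clock: 14.18
ee_pos: [0.4932, 0.2648, -0.0091]
ee_rot: [-0.25, 3.131, 0.0]
force: [-0.1, -0.8, 0.4]
width: 0.0178
finger_force: 0.0
```

>>> move_arm(rows=[{"x":-0.7,"y":0,"z":0,"wx":0,"wy":0,"wz":0},{"x":-0.7,"y":0,"z":0,"wx":0,"wy":0,"wz":0},{"x":-0.7,"y":0,"z":0,"wx":0,"wy":0,"wz":0},{"x":-0.7,"y":0,"z":0,"wx":0,"wy":0,"wz":0},{"x":-0.7,"y":0,"z":0,"wx":0,"wy":0,"wz":0},{"x":-0.7,"y":0,"z":0,"wx":0,"wy":0,"wz":0},{"x":0,"y":0,"z":0,"wx":0,"wy":0,"wz":0}])

```text
clock: 15.05
ee_pos: [0.535, 0.2716, -0.009]
ee_rot: [-0.25, 3.131, 0.0]
force: [0.3, 0.6, -0.4]
width: 0.0182
finger_force: 0.0
```

```bash
python3 - <<'E'
from h import *
cv2.imwrite("pics/w10.png",held())
find("side")
E
```

```text
t 15.05 tcp tray mm [3.7 0.4] z -9.0 yaw rel -0.07 w 0.0182 F [ 0.3  0.6 -0.4]
[   9   32   53   46 1880] [325.5 385. ] [26.1  0.2]
[   5   96   50   33 1326] [320.  442.5] [52.3 -2. ]
side [288 232  62  35 770] [ 52.1 -34.7]
side [352 239  56  11  98] [-63.7 -92.3]
side [270 260  62  24 375] [57.4 52.2]
side [348 278  15  16 142] [-53.8  63. ]
```

Two lenses are in the slot, at (26,0) and (52,-2). Lens C at (-54,63) needs a sideways push first, so I'll retreat, lift and turn the tool by 80°.

>>> move_arm(rows=[{"x":1.2,"y":0,"z":0,"wx":0,"wy":0,"wz":0},{"x":0,"y":0,"z":-2.5,"wx":0,"wy":0,"wz":0},{"x":0,"y":0,"z":-2.5,"wx":0,"wy":0,"wz":0},{"x":2.5,"y":4,"z":-1,"wx":0,"wy":0,"wz":0},{"x":2.5,"y":4,"z":0,"wx":0,"wy":0,"wz":0}])

```text
clock: 15.78
ee_pos: [0.4598, 0.3413, 0.0523]
ee_rot: [-0.248, 3.13, 0.002]
force: [0.3, 0.4, -0.4]
width: 0.0179
finger_force: 0.0
```

>>> move_arm(rows=[{"x":0,"y":0,"z":0,"wx":0,"wy":0,"wz":10},{"x":0,"y":0,"z":0,"wx":0,"wy":0,"wz":10},{"x":0,"y":0,"z":0,"wx":0,"wy":0,"wz":10},{"x":0,"y":0,"z":0,"wx":0,"wy":0,"wz":10},{"x":0,"y":0,"z":0,"wx":0,"wy":0,"wz":10},{"x":0,"y":0,"z":0,"wx":0,"wy":0,"wz":10},{"x":0,"y":0,"z":0,"wx":0,"wy":0,"wz":10},{"x":0,"y":0,"z":0,"wx":0,"wy":0,"wz":10},{"x":0,"y":0,"z":0,"wx":0,"wy":0,"wz":0}])

```text
clock: 16.9
ee_pos: [0.4594, 0.3403, 0.0506]
ee_rot: [-1.818, -2.562, 0.001]
force: [0.5, 0.5, -0.8]
width: 0.018
finger_force: 0.0
```

```bash
python3 - <<'E'
from h import *
s=tcp(); M,o=tray(); find("scene")
d=np.array([np.cos(np.radians(-82)),np.sin(np.radians(-82))]); c=np.array([-.0535,.063])
for L in (c-d*.031,c-d*.0229,np.array([-.045,0])-d*.0229):
    print(L*1000, tool([*(o+M@L),-.0092],s).round(2))
print(s["joints"].round(2))
E
```

```text
t 16.9 tcp tray mm [-60.   80.3] z 50.6 yaw rel -79.93 w 0.018 F [ 0.5  0.5 -0.8]
scene [275 223  21  21 233] [48.2 60.7]
scene [300 242  28  23 245] [30.8 -3.2]
scene [201 245  83  49 155] [-52.   73.2]
scene [238 263  18  20 200] [-54.6  63. ]
[-57.81436613  93.69831013] [1.28 0.45 5.98]
[-56.68706401  85.67713877] [0.47 0.42 5.98]
[-48.18706401  22.67713877] [-5.88  0.16  5.98]
[0.54 0.1  1.95 0.   1.09 0.21]
```

>>> move_arm(rows=[{"x":1.4,"y":0.4,"z":0,"wx":0,"wy":0,"wz":0},{"x":0,"y":0,"z":3.0,"wx":0,"wy":0,"wz":0},{"x":0,"y":0,"z":2.9,"wx":0,"wy":0,"wz":0},{"x":0,"y":0,"z":0,"wx":0,"wy":0,"wz":0},{"x":-0.7,"y":0,"z":0,"wx":0,"wy":0,"wz":0},{"x":-0.8,"y":0,"z":0,"wx":0,"wy":0,"wz":0},{"x":-0.9,"y":0,"z":0,"wx":0,"wy":0,"wz":0},{"x":-0.9,"y":0,"z":0,"wx":0,"wy":0,"wz":0},{"x":0,"y":0,"z":0,"wx":0,"wy":0,"wz":0}])

```text
clock: 18.08
ee_pos: [0.4707, 0.3231, -0.008]
ee_rot: [1.822, 2.559, 0.0]
force: [-0.6, -0.3, -0.4]
width: 0.0181
finger_force: 0.0
```

```bash
python3 - <<'E'
from h import *
cv2.imwrite("pics/w11.png",held())
find("side")
E
```

```text
t 18.075 tcp tray mm [-51.6  61.6] z -8.0 yaw rel -80.13 w 0.0181 F [-0.6 -0.3 -0.4]
[  11   32   51   44 1738] [326.5 384. ] [-46.8  39.6]
[   0   77   72   53 2632] [326.  433.5] [-43.1  17.4]
side [ 288  235  119   51 1859] [-16.  -13.1]
side [270 260  62  24 370] [57.4 52.2]
```

Lens C is cradled at (-46.8,39.6). I'll push on to the axis, then back off and turn straight again.

>>> move_arm(rows=[{"x":-0.8,"y":-0.1,"z":0.1,"wx":0,"wy":0,"wz":0},{"x":-0.8,"y":-0.1,"z":0,"wx":0,"wy":0,"wz":0},{"x":-0.8,"y":-0.1,"z":0,"wx":0,"wy":0,"wz":0},{"x":-0.8,"y":-0.1,"z":0,"wx":0,"wy":0,"wz":0},{"x":-0.6,"y":-0.1,"z":0,"wx":0,"wy":0,"wz":0},{"x":0,"y":0,"z":0,"wx":0,"wy":0,"wz":0}])

```text
clock: 18.92
ee_pos: [0.4781, 0.2858, -0.0092]
ee_rot: [-1.822, -2.559, 0.0]
force: [0.2, 0.3, 1.0]
width: 0.0178
finger_force: 0.0
```

```bash
python3 - <<'E'
from h import *
cv2.imwrite("pics/w12.png",held())
E
```

```text
t 18.925 tcp tray mm [-50.2  23.5] z -9.2 yaw rel -80.1 w 0.0178 F [0.2 0.3 1. ]
[  10   34   51   44 1774] [325.5 386. ] [-45.8   1.6]
[   0   78   72   52 1967] [326. 434.] [-41.9 -19.8]
```

>>> move_arm(rows=[{"x":1.2,"y":0,"z":0,"wx":0,"wy":0,"wz":0},{"x":0,"y":0,"z":-2.5,"wx":0,"wy":0,"wz":0},{"x":0,"y":0,"z":-2.5,"wx":0,"wy":0,"wz":0},{"x":0,"y":-2.5,"z":0,"wx":0,"wy":0,"wz":0}])

```text
clock: 19.48
ee_pos: [0.4531, 0.2918, 0.0441]
ee_rot: [1.819, 2.558, 0.009]
force: [0.4, -0.2, 0.1]
width: 0.0181
finger_force: 0.0
```

>>> move_arm(rows=[{"x":0,"y":0,"z":0,"wx":0,"wy":0,"wz":-10},{"x":0,"y":0,"z":0,"wx":0,"wy":0,"wz":-10},{"x":0,"y":0,"z":0,"wx":0,"wy":0,"wz":-10},{"x":0,"y":0,"z":0,"wx":0,"wy":0,"wz":-10},{"x":0,"y":0,"z":0,"wx":0,"wy":0,"wz":-10},{"x":0,"y":0,"z":0,"wx":0,"wy":0,"wz":-10},{"x":0,"y":0,"z":0,"wx":0,"wy":0,"wz":-10},{"x":0,"y":0,"z":0,"wx":0,"wy":0,"wz":-10},{"x":0,"y":0,"z":0,"wx":0,"wy":0,"wz":0}])

```text
clock: 20.6
ee_pos: [0.4502, 0.2903, 0.0408]
ee_rot: [0.249, -3.132, -0.0]
force: [0.1, -0.1, 0.1]
width: 0.0182
finger_force: 0.0
```

```bash
python3 - <<'E'
from h import *
tcp(); find("scene"); find("side")
E
```

```text
t 20.6 tcp tray mm [-77.1  32.4] z 40.8 yaw rel -0.13 w 0.0182 F [ 0.1 -0.1  0.1]
scene [ 238  220   58   50 1201] [11.  71.4]
scene [301 242  27  23 218] [31.2 -3.8]
scene [275 274  18  21 186] [-47.2   1.9]
side [295 232  55  17  80] [ 57.2 -71.2]
side [349 239  58  21 272] [-64.2 -71.7]
side [288 251  60  16 261] [41.8 -0.3]
side [270 260  62  24 375] [57.4 52.2]
side [354 260  14  14 123] [-47.4   0.8]
```

Lens C is at (-46.5,1.5). I'll go behind it and push it straight in.

>>> move_arm(rows=[{"x":0.2,"y":-1.6,"z":0,"wx":0,"wy":0,"wz":0},{"x":0,"y":-1.5,"z":0,"wx":0,"wy":0,"wz":0},{"x":0,"y":0,"z":2.5,"wx":0,"wy":0,"wz":0},{"x":0,"y":0,"z":2.5,"wx":0,"wy":0,"wz":0},{"x":0,"y":0,"z":0,"wx":0,"wy":0,"wz":0},{"x":-0.8,"y":0,"z":0,"wx":0,"wy":0,"wz":0},{"x":-0.8,"y":-0.05,"z":0,"wx":0,"wy":0,"wz":0},{"x":-0.8,"y":-0.05,"z":0,"wx":0,"wy":0,"wz":0},{"x":-0.8,"y":0,"z":0,"wx":0,"wy":0,"wz":0},{"x":0,"y":0,"z":0,"wx":0,"wy":0,"wz":0}])

```text
clock: 21.95
ee_pos: [0.4862, 0.2629, -0.0089]
ee_rot: [-0.25, 3.131, 0.0]
force: [-0.7, -0.0, 0.4]
width: 0.0185
finger_force: 0.0
```

```bash
python3 - <<'E'
from h import *
cv2.imwrite("pics/w13.png",held())
E
```

```text
t 21.95 tcp tray mm [-46.   -0.4] z -8.9 yaw rel -0.07 w 0.0185 F [-0.7 -0.   0.4]
[  10   33   52   46 1844] [326. 386.] [-23.   -0.3]
[  0  90  59  33 736] [319.5 436.5] [-0.1 -2.9]
```

>>> move_arm(rows=[{"x":-0.8,"y":0,"z":0,"wx":0,"wy":0,"wz":0},{"x":-0.8,"y":0,"z":0,"wx":0,"wy":0,"wz":0},{"x":-0.8,"y":0,"z":0,"wx":0,"wy":0,"wz":0},{"x":-0.8,"y":0,"z":0,"wx":0,"wy":0,"wz":0},{"x":-0.8,"y":0,"z":0,"wx":0,"wy":0,"wz":0},{"x":-0.7,"y":0,"z":0,"wx":0,"wy":0,"wz":0},{"x":0,"y":0,"z":0,"wx":0,"wy":0,"wz":0}])

```text
clock: 22.88
ee_pos: [0.5324, 0.2703, -0.009]
ee_rot: [-0.25, 3.131, 0.0]
force: [-0.3, -0.2, 0.4]
width: 0.0181
finger_force: 0.0
```

```bash
python3 - <<'E'
from h import *
cv2.imwrite("pics/w14.png",held())
E
```

```text
t 22.875 tcp tray mm [ 0.9 -0.5] z -9.0 yaw rel -0.07 w 0.0181 F [-0.3 -0.2  0.4]
[   9   32   53   46 1869] [325.5 385. ] [23.3 -0.6]
[  13   96   50   33 1316] [328.  442.5] [49.5  0.3]
```

>>> move_arm(rows=[{"x":1.2,"y":0,"z":0,"wx":0,"wy":0,"wz":0},{"x":0,"y":0,"z":-3,"wx":0,"wy":0,"wz":0},{"x":0,"y":0,"z":-5,"wx":0,"wy":0,"wz":0},{"x":0,"y":0,"z":-5,"wx":0,"wy":0,"wz":0},{"x":-1,"y":0,"z":-5,"wx":0,"wy":0,"wz":0},{"x":-4,"y":0,"z":-2,"wx":0,"wy":0,"wz":0},{"x":-4,"y":0,"z":0,"wx":0,"wy":0,"wz":0},{"x":0,"y":0,"z":0,"wx":0,"wy":0,"wz":0}])

```text
clock: 23.92
ee_pos: [0.6093, 0.2825, 0.1904]
ee_rot: [0.25, -3.131, 0.0]
force: [0.0, -0.4, -0.5]
width: 0.018
finger_force: 0.0
```

```bash
python3 - <<'E'
from h import *
s=tcp(); im=capture("wrist"); cv2.imwrite("pics/w15.png",im)
E
```

```text
t 23.925 tcp tray mm [78.8 -0.8] z 190.4 yaw rel -0.1 w 0.018 F [ 0.  -0.4 -0.5]
```

View pics/w15.png

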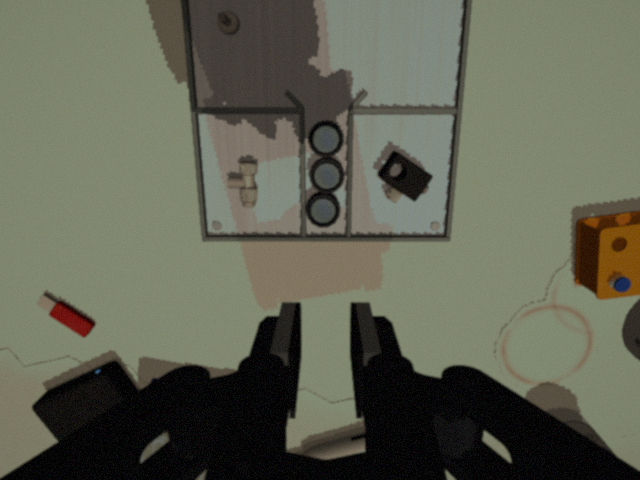

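The view shows all three lenses in a row in the slot, at (325,139), (327,174) and (323,209). The screw, tee and clamp are where they started, and the hand is clear.

```bash
python3 -c "
from rig import ticket; print(ticket.close_job())"
```

```text
the job is handed in; nothing more can be done
None
```

All three lenses are in the slot, pushed in one at a time. The last picture shows the screw, clamp and T-piece still in place. I handed the job in at about 24 s of the 56 s allowed, and no verdict came back.

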